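Set out a bicycle pedal's parts on their assembly boards

ROBOT

A 7-joint arm with a two-finger parallel gripper is mounted at the origin on the work surface. World frame = base frame: x ahead of the robot, y to its left, z up, the work surface at z = 0. Lengths are in m, angles in rad, forces in N, time in s.
With the tool pointing down it reaches from about 0.35 to 0.9 m from the base axis. Payload 8.1 kg.
Tool frame: the origin (TCP) lies midway between the tips of the shut fingers; the grasp point (between the pads) lies 19 mm behind it; z points along the fingers, y is the line along which they close (so a half turn about z gives the same grasp; the last joint's range is limited). The gripper opens to 92 mm and grips with 3 to 60 N. Pads are 19 mm wide; open, the fingers measure 130 mm over their backs; the gripper's body (75 mm by 190 mm) begins 47 mm behind the grasp point.
Start: joints at [-1.333, 0.434, 0.025, 1.573, -0.012, 1.134, -0.075], TCP at [0.209, 0.589, 0.227] pointing down, gripper open.
Joint ranges: [-2.62, 2.62], [-0.44, 2.09], [-1.27, 1.32], [0.08, 2.57], [-1.32, 4.46], [0.12, 2], [-2.74, 2.74]. Speed limits (rad/s): [2.22, 2.22, 3.01, 3.01, 3.14, 3.14, 3.14].

INTERFACE

Orientations are given as a rotation vector (axis times angle).
In Python, from cell import arm gives the robot as it stands.
- The arm moves only by the tool carry_out, never from a script. Its arguments are lists of equal length, an entry for each row: "claw": the finger opening in cm, from 0 to 9.18; "delta_pos": the shift along the tool's x, y, z in cm, a list of three; "angular": the turn, a rotation vector about the tool's x, y, z in rad, a list of three. In form: {"claw": [claw, ...], "delta_pos": [[dx, dy, dz], ...], "angular": [[ax, ay, az], ...]}. A call has 1 to 20 rows; each row shifts and turns the commanded pose from where the row before left it, along the tool's axes as they then stand; what a row does not reach is not made up. A row lasts 1/10 s, in which the tool goes at most 50 mm and 8.59 degrees, less where a joint would pass 70% of its speed; a pose out of reach is approached as far as the arm can. A call with a gripper value outside its range is refused whole. The fingers move at their own pace and stop on an object; "force" is the grip in N (left out, the last holds). Time passes only in rows, so rows that do not move let the fingers close. It gives the time, the measured TCP pose, the force, the opening and the grip force at its end, in the units of the state.
- arm.observe(): the state, without advancing time (a new reading comes with each control period).
- arm.get_image(name): name is "scene" or "top"; returns a dict with "frame" (480x640x3 uint8, red, green, blue), "mtx" (3x3 intrinsics, pixels), "T" (4x4, takes a point from camera to world coordinates). Camera axes: x right, y down, z forward; pixel columns grow to the right and rows downward; lengths in m; the calibration is good to about 2 mm. A picture is of the moment at which its call begins. There is no depth.
- arm.sign_off(): hands the job in; it is judged then, once.
Trained networks look in a picture, given as the dict that the camera call returned (one of the last four; its "shot" number tells which), for a name from the list of things; names that differ only in an ending like _2 or _b are one class to them, and where a whole thing is asked for, a point or a joint stands for the part that bears it (a point fixed in the world has none). Each returns a list of dicts, best first, with "conf" (0 to 1); they miss things now and then, are a little off and sometimes report something else, mostly with a low value. They report only what shows in the picture. A call takes as long as a camera call. They do not tell look-alikes from the thing itself.
- arm.look_for(label, picture): "centre" ([column, row] as shares, 0 to 1, of the picture: columns of its width, rows of its height, amid what is visible of it).
- arm.trace(label, picture): "region" (480x640 bool, what is visible of it) and "centre" ([column, row] as shares, 0 to 1, of the picture: columns of its width, rows of its height, amid what is visible of it).
- arm.place_of(label, picture): "centre" ([column, row] as shares, 0 to 1, of the picture: columns of its width, rows of its height: a listed point, or the origin of a listed thing).
The state is a dict: "clock": time; "joints": joint angles; "dq": joint speeds; "joint_efforts": joint torques, N m; "position": TCP position; "ee_rot": TCP orientation; "force": force on the tool from outside, world axes, zero at the start; "ft_torque": the same for the moment, N m; "width": opening from 0.0 (shut) to 1.0 (fully open); "gripper_force": force on a finger pad.
Only numpy, scipy, OpenCV 4.12 (cv2) and the standard library are available. Lean on these libraries where they do the work, as an engineer would, in place of code of your own. Each camera call takes 0.05 s, during which the arm holds its last target. There are 200 camera calls.

TASK

Set out this pedal's parts for assembly: put the pedal, the spindle, the brass dust cap and the amber reflector each onto the wooden board made for it (black silhouette and green locators of its shape), centred and in line with the silhouette, either way round, flat inside its locators, the spindle lying in both V-notches of its cradle. Set each one down rather than dropping it, and leave the hex key and the green-handled socket driver where they lie.

Things in the scene. Friction and masses are not known exactly. Their poses are not given: they have to be found in the camera images.
- pedal: Loose pedal lying flat, the only one with a red barrel (silver pedals piled at the far edge are stock). Two toothed silver cage plates: 84 mm long (x), 56 mm over both (y), 28 mm high (solid to 24 mm, teeth above, 3 mm thick); grip across them. Axle stub 12 mm thick, 13 mm up, reaches x = +56 mm. Origin: centre of the cage's underside, z up. 0.16 to 0.26 kg.
- spindle: Loose steel rod 14 mm thick, 118 mm long along x, with dark hexagonal collars 20 mm across flats at x = +13 to +19 mm and -59 to -52 mm (nut); thread rings at the +x end. Origin on the axis at mid length, 10 mm above the cloth as it lies on its collars; y level. Bare rod to grip from x = -52 to +13 mm. 0.1 to 0.17 kg.
- cap: Loose round brass-coloured dust cap, 36 mm across, 22 mm high (straight side to 18 mm, then bevelled), black dot on top. Origin at the centre of its underside, z up. 0.04 kg.
- reflector: Loose pedal reflector, amber lens on a black housing, 80 mm long (local x), 24 mm wide (local y), 18 mm high (black housing to 14 mm; the lens above is 76 x 20 mm). Origin at the centre of its underside, z up. 0.04 kg.
- pedal_nest: Fixed wooden board 118 (x) x 88 (y) x 8 mm; origin centre of underside, z up. Black pedal silhouette 84 x 56 mm and four green L corners, 10 mm high, bounding 104 (x) by 76 mm (y), with gaps of 68 mm along the long sides and 48 mm at the ends. The cage lies flat inside them, its underside 8 mm above the board's origin; its stub passes either end gap.
- spindle_cradle: Fixed wooden board 118 (x) x 88 (y) x 8 mm; origin centre of underside, z up. Black stripe along x and two green V supports 8 mm thick at x = -36 and +36 mm; 90 degree notches, 28 mm wide at the mouth, tops 43 mm above the origin. The bare rod rests in both notches along x, its axis 36 mm above the origin; centred, both collars clear the supports by 12 mm (one between them, the nut outside).
- cap_nest: Fixed wooden board 118 (x) x 88 (y) x 8 mm; origin centre of underside, z up. Black disc 36 mm across at its centre and four green pegs 6 mm thick, 10 mm high, at x, y = +-23 mm. The cap stands upright on the disc between the pegs, its underside 8 mm above the board's origin.
- reflector_nest: Fixed wooden board 118 (x) x 88 (y) x 8 mm; origin centre of underside, z up. Black oblong 80 (x) x 24 mm and four green L corners, 10 mm high, bounding 100 (x) by 44 mm (y), with gaps of 68 mm along the long sides. The reflector lies flat inside them, lens up, its underside 8 mm above the board's origin.
- hex_key: Bystander, leave alone: loose L-shaped dark steel hex key, 8 mm thick, long arm from x = -54 to +54 mm with a blue tip at -x, short arm of 34 mm to +y at the +x end. Origin at the middle of the long arm, on the cloth.
- driver: Bystander, leave alone: loose socket driver 128 mm long along local x, 22 mm wide, 20 mm high; green handle to -x, steel socket to +x. Origin near mid length, on the cloth.
There are look-alikes about, which are no part of the job. What is shaped like the reflector_nest but grey or red is not meant.

How it is judged:
At the end, for the whole second after the job is handed in: All released and at rest on their own boards, either way round: pedal and reflector flat, within 15 mm of centre and 0.3 rad; cap within 13 mm of its disc's centre; spindle in both V-notches, within 13 mm of centred and 0.15 rad; heights within 4 mm (horizontal distance between pedal and pedal_nest below 0.015 m and z of pedal in the frame of pedal_nest between 0.004 and 0.012 m and angle between the x axis of pedal and the x axis of pedal_nest, either way round below 0.3 rad and contact force between each of pedal, spindle, cap, reflector and the fingers below 0.05 N and linear speed of each of pedal, spindle, cap, reflector below 0.02 m/s and horizontal distance between spindle and spindle_cradle below 0.013 m and z of spindle in the frame of spindle_cradle between 0.032 and 0.04 m and angle between the x axis of spindle and the x axis of spindle_cradle, either way round below 0.15 rad and horizontal distance between cap and cap_nest below 0.013 m and z of cap in the frame of cap_nest between 0.004 and 0.012 m and horizontal distance between reflector and reflector_nest below 0.015 m and z of reflector in the frame of reflector_nest between 0.004 and 0.012 m and angle between the x axis of reflector and the x axis of reflector_nest, either way round below 0.3 rad); the robot touches nothing.
It fails at once if the hex key is pushed or carried more than 25 mm from where it lay (distance of hex_key from where it was at the start of the episode above 0.025 m).
It fails at once if the socket driver is pushed or carried more than 25 mm from where it lay (distance of driver from where it was at the start of the episode above 0.025 m).
It fails at once if a part is dropped: it falls free faster than 0.8 m/s ((linear speed of pedal above 0.8 m/s and contact force between pedal and the fingers below 0.01 N) or (linear speed of spindle above 0.8 m/s and contact force between spindle and the fingers below 0.01 N) or (linear speed of cap above 0.8 m/s and contact force between cap and the fingers below 0.01 N) or (linear speed of reflector above 0.8 m/s and contact force between reflector and the fingers below 0.01 N)).
It also fails if it takes over 115 s, if anything falls off the work surface, if the arm or the gripper's body presses on something with over 40 N, if the wrist force passes 120 N, or if a joint passes its speed limit or range.

## Working session

There is one attempt and no reset: what is moved stays moved. The work goes in short steps, Python scripts to look and compute and a tool call to move; the robot and the scene stay as the last step left them, time stands still between calls to the robot, and variables do not carry over. Pictures are saved under pics/ and viewed, at most 14 in all, crops included, and the job is handed in when it is done.

Besides the shell and the picture viewer there is one more tool, called after "Request:" in YAML: its name, and indented under it one key for each argument. carry_out: Moves the arm, as the interface text tells. Its arguments: {"type":"object","properties":{"claw":{"type":"array","items":{"type":"number"}},"delta_pos":{"type":"array","items":{"type":"array","items":{"type":"number"}}},"angular":{"type":"array","items":{"type":"array","items":{"type":"number"}}},"force":{"type":"number"}},"required":["claw","delta_pos","angular"]}

```bash
mkdir -p pics; ls; python3 - <<'E'
from cell import arm
import cv2,numpy as np,pickle
s=arm.observe();print(s)
for n in("scene","top"):
    p=arm.get_image(n);print(n,p["mtx"].round(1).tolist(),p["T"].round(3).tolist())
    cv2.imwrite(f"pics/{n}0.png",p["frame"][:,:,::-1])
    for l in "pedal spindle cap reflector pedal_nest spindle_cradle cap_nest reflector_nest hex_key driver".split():
        print(l,[(round(d["conf"],2),(np.array(d["centre"])*[640,480]).round().tolist()) for d in arm.place_of(l,p)][:5])
E
```

```text
pics
{'clock': 0.0, 'joints': array([-1.33262315,  0.43522728,  0.02500285,  1.57409871, -0.01161175,
        1.13398331, -0.07509139]), 'dq': array([ 8.08627353e-04,  2.54149924e-04, -4.90284513e-04,  3.73237734e-04,
       -3.97808796e-04, -2.59417020e-05, -2.20919622e-03]), 'joint_efforts': array([ 3.56133150e-04, -6.67865467e+01,  9.85179283e-01, -3.14469445e+01,
       -6.05366053e-02,  4.32965707e-02,  1.45426866e-04]), 'position': array([0.20878184, 0.58855815, 0.22594202]), 'ee_rot': array([-5.32822429e-01, -3.09595347e+00,  2.46061406e-03]), 'force': array([-0.00772288,  0.16507346, -0.69075673]), 'ft_torque': array([-0.00967944,  0.00423269,  0.08419269]), 'gripper_force': 0.0, 'width': 0.9978993896585462}
scene [[605.6, 0.0, 319.3], [0.0, 605.6, 234.6], [0.0, 0.0, 1.0]] [[-0.183, 0.837, -0.516, 1.193], [0.983, 0.149, -0.107, 0.322], [-0.013, -0.526, -0.85, 1.216], [0.0, 0.0, 0.0, 1.0]]
pedal [(0.81, [318.0, 235.0])]
spindle [(0.63, [102.0, 263.0])]
cap [(0.62, [190.0, 215.0])]
reflector [(0.73, [378.0, 250.0])]
pedal_nest [(0.72, [247.0, 226.0])]
spindle_cradle [(0.96, [12
[... 283 characters left out ...]
, 239.7], [0.0, 0.0, 1.0]] [[-0.013, -0.993, 0.121, 0.362], [-1.0, 0.015, 0.014, 0.14], [-0.016, -0.121, -0.993, 1.072], [0.0, 0.0, 0.0, 1.0]]
pedal [(0.87, [322.0, 258.0])]
spindle [(0.75, [327.0, 187.0]), (0.7, [512.0, 183.0])]
cap [(0.54, [450.0, 253.0]), (0.54, [454.0, 188.0]), (0.37, [324.0, 189.0])]
reflector [(0.73, [265.0, 254.0])]
pedal_nest [(0.96, [389.0, 251.0]), (0.28, [325.0, 188.0])]
spindle_cradle [(0.71, [518.0, 252.0])]
cap_nest [(0.83, [453.0, 188.0]), (0.73, [257.0, 177.0])]
reflector_nest [(0.94, [327.0, 190.0]), (0.91, [248.0, 314.0]), (0.91, [131.0, 205.0]), (0.74, [207.0, 178.0])]
hex_key [(0.76, [257.0, 179.0]), (0.54, [454.0, 188.0])]
driver [(0.55, [383.0, 183.0])]
```

View pics/scene0.png

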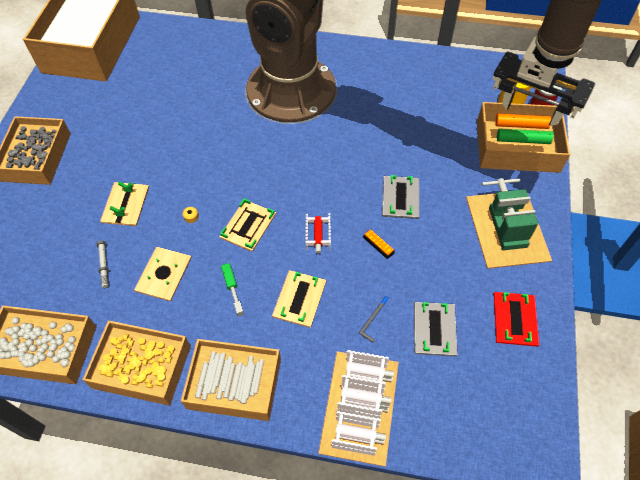

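View pics/top0.png

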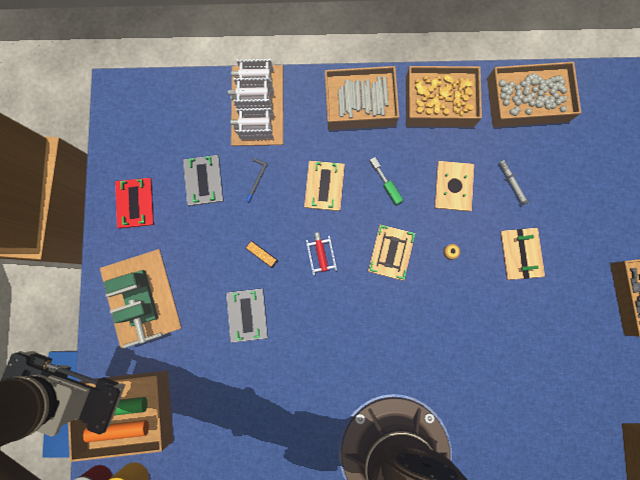

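The scene view shows pedal (318,232), spindle (103,264), cap (190,214), reflector (379,243), and the wooden boards: cradle (125,204), pedal nest (248,223), cap nest (163,272), reflector nest (300,298). In the top view they are at (320,254), (513,182), (452,251), (262,254), (522,253), (391,252), (455,186) and (324,186). I'll fit poses to the masks from both views.

```bash
cat > fit.py <<'E'
from cell import arm
import cv2,numpy as np
from scipy.optimize import minimize
def box(x0,x1,y0,y1,z0,z1): return [(x,y,z) for x in(x0,x1) for y in(y0,y1) for z in(z0,z1)]
def cyl(r,z): return [(r*np.cos(a),r*np.sin(a),z) for a in np.linspace(0,6.28,24)]
B=box(-59,59,-44,44,0,8)
M=dict(pedal=box(-42,42,-28,28,0,28)+box(42,56,-6,6,7,19),
 spindle=box(-59,59,-7,7,-7,7)+box(13,19,-10,10,-10,10)+box(-59,-52,-10,10,-10,10),
 cap=cyl(18,0)+cyl(18,18)+cyl(14,22), reflector=box(-40,40,-12,12,0,14)+box(-38,38,-10,10,14,18),
 pedal_nest=B+box(-52,52,-38,38,8,18), spindle_cradle=B+box(-40,-32,-18,18,8,43)+box(32,40,-18,18,8,43),
 cap_nest=B+box(-26,26,-26,26,8,18), reflector_nest=B+box(-50,50,-22,22,8,18))
SEE=dict(pedal=((318,232),(320,254)),spindle=((103,264),(513,182)),cap=((190,214),(452,251)),reflector=((379,243),(262,254)),
 pedal_nest=((248,223),(391,252)),spindle_cradle=((125,204),(522,253)),cap_nest=((163,272),(455,186)),reflector_nest=((300,298),(324,186)))
Z0=dict(spindle=.01)
def proj(P,p):
    R=p["T"][:3,:3];c=(P-p["T"][:3,3])@R; q=c@p["mtx"].T; return q[:,:2]/q[:,2:]
def ray(uv,p):
    d=p["T"][:3,:3]@np.linalg.inv(p["mtx"])@[uv[0],uv[1],1]; return p["T"][:3,3],d/np.linalg.norm(d)
def tri(uvs,ps):
    A=0;b=0
    for uv,p in zip(uvs,ps):
        o,d=ray(uv,p);N=np.eye(3)-np.outer(d,d);A=A+N;b=b+N@o
    return np.linalg.solve(A,b)
def pts(l,v):
    x,y,z,a=v;P=np.array(M[l])/1000.;c,s=np.cos(a),np.sin(a)
    return P@np.array([[c,-s,0],[s,c,0],[0,0,1]]).T+[x,y,z]
S=4
def raster(uv,o):
    h=cv2.convexHull(((uv-o)*S).astype(np.float32)); im=np.zeros((160*S,160*S),np.uint8)
    cv2.fillConvexPoly(im,np.round(h*16).astype(np.int32),1,shift=4); return im
def fit(l,ps,see):
    R=[];C=[]
    for p,s in zip(ps,see):
        ds=[d for d in arm.trace(l,p) if np.hypot(*(np.array(d["centre"])*[640,480]-s))<25]
        if not ds: continue
        m=ds[0]["region"].astype(np.uint8); m=cv2.morphologyEx(m,cv2.MORPH_OPEN,np.ones((2,2)))
        n,lab,st,ce=cv2.connectedComponentsWithStats(m); k=1+st[1:,4].argmax()
        ys,xs=np.nonzero(lab==k); uv=np.vstack([np.c_[xs+i,ys+j] for i in(-.5,.5) for j in(-.5,.5)])
        o=np.array(s)-80; R.append((p,o,raster(uv,o),round(ds[0]["conf"],2)))
    x0=tri(see,ps)
    def cost(v):
        t=0
        for p,o,m,_ in R:
            q=raster(proj(pts(l,v),p),o); t+=1-(m&q).sum()/(m|q).sum()
        return t/len(R)
    best=None
    for a in np.arange(0,(2 if l in("pedal","spindle") else 1)*np.pi,np.pi/8):
        v0=np.array([x0[0],x0[1],Z0.get(l,0.),a])
        sim=np.vstack([v0]+[v0+d for d in np.diag([.01,.01,.006,.2])])
        r=minimize(cost,v0,method="Nelder-Mead",options=dict(initial_simplex=sim,maxiter=120,xatol=1e-4,fatol=1e-4))
        if best is None or r.fun<best.fun: best=r
    return best.x,best.fun,[r[3] for r in R],x0
E
python3 - <<'E'
from fit import *
ps=[arm.get_image(n) for n in("scene","top")]
im=[p["frame"][:,:,::-1].copy() for p in ps]
for l in SEE:
    v,f,c,x0=fit(l,ps,SEE[l]); print(l,v.round(4),round(f,3),c,"tri",x0.round(3))
    for p,i in zip(ps,im):
        cv2.polylines(i,[np.round(cv2.convexHull(proj(pts(l,v),p).astype(np.float32))).astype(int)],True,(0,0,255))
        cx=proj(np.array([v[:3],v[:3]+[.05*np.cos(v[3]),.05*np.sin(v[3]),0]]),p).round().astype(int)
        cv2.line(i,tuple(map(int,cx[0])),tuple(map(int,cx[1])),(255,0,255))
a=cv2.resize(im[0][170:320,80:420],None,fx=2.3,fy=1.97); b=cv2.resize(im[1][150:290,230:570],None,fx=2.3,fy=2.1)
cv2.imwrite("pics/fit1.png",np.vstack([a,b]))
E
```

```text
pedal [ 0.4539  0.1596 -0.0185  0.1984] 0.21 [0.81, 0.59] tri [0.456 0.165 0.011]
spindle [ 0.6276 -0.2981  0.0179  0.4302] 0.292 [0.88, 0.71] tri [ 0.625 -0.306  0.008]
cap [ 0.4575 -0.1453 -0.0072  0.7938] 0.274 [0.48, 0.44] tri [ 0.459 -0.149  0.01 ]
reflector [0.4624 0.3101 0.0013 0.9211] 0.178 [0.85, 0.69] tri [0.458 0.307 0.005]
pedal_nest [ 0.457  -0.0093 -0.0087  2.8759] 0.124 [0.59, 0.9] tri [ 0.459 -0.005  0.008]
spindle_cradle [ 0.4491 -0.3195 -0.0119  0.0753] 0.119 [0.79, 0.68] tri [ 0.452 -0.319  0.001]
cap_nest [ 0.6197 -0.1696 -0.0073 -0.0865] 0.106 [0.68, 0.75] tri [ 0.619 -0.166  0.004]
reflector_nest [ 0.6259  0.1499 -0.0089 -0.1131] 0.115 [0.67, 0.72] tri [ 0.626  0.154 -0.002]
```

View pics/fit1.png

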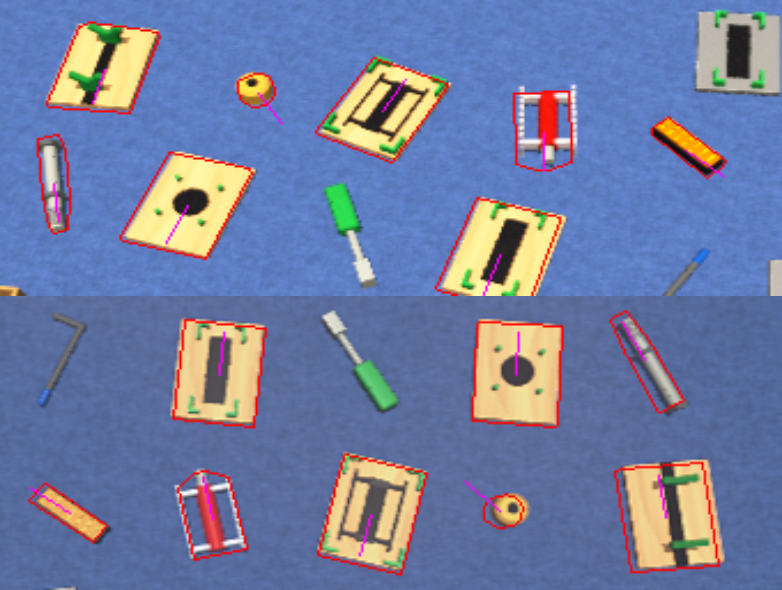

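The boards fit well in shape, but the overlays sit about 3 px left in the top view. That suggests the network masks are a little off, so I'll refit on my own non-blue segmentation seeded at the same spots, and compare each view.

```bash
cat > fit2.py <<'E'
from fit import *
def seg(p,s,rad=12):
    f=p["frame"].astype(float)+1; f=cv2.GaussianBlur(f,(3,3),0.6)
    m=(f[:,:,0]/f[:,:,2]>0.62).astype(np.uint8)
    n,lab,st,ce=cv2.connectedComponentsWithStats(m)
    w=lab[s[1]-rad:s[1]+rad,s[0]-rad:s[0]+rad]; c=np.bincount(w[w>0],minlength=n); k=c.argmax()
    return (lab==k)
def prep(p,s,m):
    ys,xs=np.nonzero(m); uv=np.vstack([np.c_[xs+i,ys+j] for i in(-.5,.5) for j in(-.5,.5)])
    o=np.array(s)-80; return p,o,raster(uv,o)
def fitm(l,R,x0,free=4,a0=None):
    def full(v): return v if free==4 else np.array([v[0],v[1],Z0.get(l,0.) if x0[2]<-1 else x0[2],v[2]])
    def cost(v):
        t=0;v=full(v)
        for p,o,m in R:
            q=raster(proj(pts(l,v),p),o); t+=1-(m&q).sum()/(m|q).sum()
        return t/len(R)
    best=None
    for a in (np.arange(0,(2 if l in("pedal","spindle") else 1)*np.pi,np.pi/8) if a0 is None else [a0]):
        v0=np.array([x0[0],x0[1],Z0.get(l,0.),a]); D=[.01,.01,.006,.2]
        if free==3: v0=v0[[0,1,3]];D=[.01,.01,.2]
        sim=np.vstack([v0]+[v0+d for d in np.diag(D)])
        r=minimize(cost,v0,method="Nelder-Mead",options=dict(initial_simplex=sim,maxiter=150,xatol=1e-4,fatol=1e-4))
        if best is None or r.fun<best.fun: best=r
    return full(best.x),best.fun
E
python3 - <<'E'
from fit2 import *
ps=[arm.get_image(n) for n in("scene","top")]
im=[p["frame"][:,:,::-1].copy() for p in ps]
for l in SEE:
    R=[];off=[]
    for p,s in zip(ps,SEE[l]):
        m=seg(p,s); R.append(prep(p,s,m))
        ds=[d for d in arm.trace(l,p) if np.hypot(*(np.array(d["centre"])*[640,480]-s))<25]
        off.append((int(m.sum()), (np.argwhere(ds[0]["region"]).mean(0)-np.argwhere(m).mean(0))[::-1].round(1).tolist() if ds else None))
    x0=tri(SEE[l],ps); v,f=fitm(l,R,x0)
    x0[2]=-9
    w=[fitm(l,[r],x0,3,v[3]) for r in R]
    print(l,v.round(4),round(f,3),off,"| per view z=nominal",[(a[[0,1,3]].round(4).tolist(),round(b,3)) for a,b in w])
    for p,i,s in zip(ps,im,SEE[l]):
        cv2.polylines(i,[np.round(cv2.convexHull(proj(pts(l,v),p).astype(np.float32))).astype(int)],True,(0,0,255))
        cx=proj(np.array([v[:3],v[:3]+[.05*np.cos(v[3]),.05*np.sin(v[3]),0]]),p).round().astype(int)
        cv2.line(i,tuple(map(int,cx[0])),tuple(map(int,cx[1])),(255,0,255))
a=cv2.resize(im[0][170:320,80:420],None,fx=2.3,fy=1.97); b=cv2.resize(im[1][150:290,230:570],None,fx=2.3,fy=2.1)
cv2.imwrite("pics/fit2.png",np.vstack([a,b]))
E
```

```text
pedal [ 4.538e-01  1.639e-01 -1.500e-03  6.459e+00] 0.104 [(699, [-0.1, -0.2]), (699, [0.4, 0.7])] | per view z=nominal [([0.4551, 0.1659, 6.4193], np.float64(0.068)), ([0.4525, 0.1615, 6.4896], np.float64(0.13))]
spindle [ 0.625  -0.3022  0.0179  0.4519] 0.109 [(379, [0.2, -0.2]), (428, [1.1, 0.9])] | per view z=nominal [([0.6248, -0.3037, 0.4368], np.float64(0.065)), ([0.6246, -0.3072, 0.452], np.float64(0.04))]
cap [ 4.5860e-01 -1.4720e-01  1.4000e-03  2.5913e+00] 0.209 [(249, [0.2, 0.5]), (257, [-0.0, -0.3])] | per view z=nominal [([0.459, -0.1455, 2.6392], np.float64(0.188)), ([0.4585, -0.1506, 2.7035], np.float64(0.225))]
reflector [0.4598 0.3085 0.0036 0.9167] 0.14 [(402, None), (370, [0.2, -0.5])] | per view z=nominal [([0.4573, 0.3092, 0.9295], np.float64(0.091)), ([0.4588, 0.3067, 0.9], np.float64(0.167))]
pedal_nest [ 4.6270e-01 -4.6000e-03  1.9000e-03  2.8758e+00] 0.109 [(1696, [-0.1, -0.7]), (1999, [0.5, -0.2])] | per view z=nominal [([0.4623, -0.0033, 2.8609], np.float64(0.084)), ([0.4576, -0.0078, 2.9068], np.float64(0.128))]
spindle_cradle [ 4.5470e-01 -3.1810e-01  1.0000e-04  3.2106e+00] 0.094 [(1577, [0.4, -0.4]), (2039, [0.2, -0.1])] | per view z=nominal [([0.4547, -0.3163, 3.2224], np.float64(0.072)), ([0.4503, -0.322, 3.1966], np.float64(0.107))]
cap_nest [ 0.6218 -0.1624  0.0056 -0.0995] 0.101 [(1996, [0.3, 0.4]), (1948, [0.2, -0.3])] | per view z=nominal [([0.6219, -0.1613, -0.1192], np.float64(0.09)), ([0.6192, -0.166, -0.0552], np.float64(0.115))]
reflector_nest [ 0.6281  0.1544  0.0058 -0.1055] 0.107 [(2118, [0.7, -0.3]), (1895, [0.1, 0.0])] | per view z=nominal [([0.6291, 0.1566, -0.106], np.float64(0.093)), ([0.626, 0.1506, -0.146], np.float64(0.127))]
```

View pics/fit2.png

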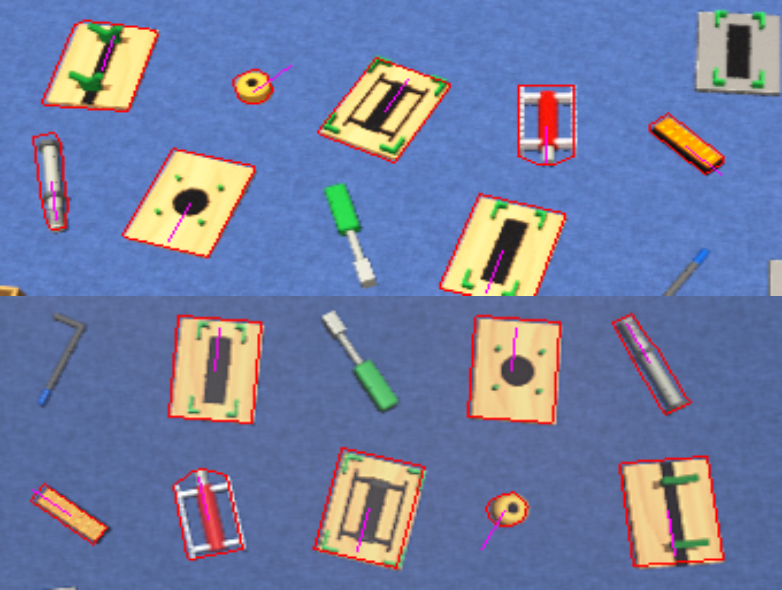

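The refit matches the outlines in both views, with thread ends and stubs pointing +x. The views disagree by about 4 mm, which is within tolerance, so I'll use the joint fit. Next is a helper that works out move sizes, starting with the reflector.

```bash
cat > go.py <<'E'
import sys,numpy as np
from cell import arm
from scipy.spatial.transform import Rotation as Ro
# usage: go.py x y z partyaw  (fingers close across the part's x axis)
x,y,z,yaw=map(float,sys.argv[1:5]); s=arm.observe(); R=Ro.from_rotvec(s["ee_rot"])
def plan(yaw):
    t=R.as_matrix()[:,1]; cur=np.arctan2(t[1],t[0]); d=(yaw+np.pi/2-cur+np.pi/2)%np.pi-np.pi/2
    return -d
r=plan(yaw); 
Rz=R*Ro.from_rotvec([0,0,r]); X=Rz.as_matrix()[:,0]; X=np.array([X[0],X[1],0]);X/=np.linalg.norm(X)
want=np.c_[X,np.cross([0,0,-1],X),[0,0,-1]]
rv=(R.inv()*Ro.from_matrix(want)).as_rotvec()
d=want.T@(np.array([x,y,z])-s["position"])*100
print("clock",round(s["clock"],2),"pos",s["position"].round(4),"j",s["joints"].round(2),"w",round(s["width"],3),"gf",round(s["gripper_force"],1),"F",s["force"].round(1))
print("turn",rv.round(3),"alt z",round(r-np.sign(r)*np.pi,3),"then shift cm in turned axes",d.round(2),"tilt",round(np.arccos(-R.as_matrix()[2,2]),4))
E
python3 go.py 0.459 0.3085 0.12 0.915
```

```text
clock 2.9 pos [0.2089 0.5891 0.2268] j [-1.33  0.43  0.03  1.57 -0.01  1.13 -0.08] w 0.999 gf 0.0 F [0.8 0.1 0.5]
turn [ 0.     0.    -1.256] alt z 1.886 then shift cm in turned axes [  6.99 -36.93  10.68] tilt 0.0001
```

Request:
carry_out:
  claw: [7, 7, 7, 7, 7, 7, 7, 7, 7, 7, 7, 7]
  delta_pos:
    - [0, 0, 0]
    - [0, 0, 0]
    - [0, 0, 0]
    - [0, 0, 0]
    - [0, 0, 0]
    - [0, 0, 0]
    - [0, 0, 0]
    - [0, 0, 0]
    - [0, 0, 0]
    - [0, 0, 0]
    - [0, 0, 0]
    - [0, 0, 0]
  angular:
    - [0, 0, -0.105]
    - [0, 0, -0.105]
    - [0, 0, -0.105]
    - [0, 0, -0.105]
    - [0, 0, -0.105]
    - [0, 0, -0.105]
    - [0, 0, -0.105]
    - [0, 0, -0.105]
    - [0, 0, -0.105]
    - [0, 0, -0.105]
    - [0, 0, -0.105]
    - [0, 0, -0.1]
  force: 15

```text
clock: 4.1
position: [0.209, 0.5891, 0.2268]
ee_rot: [-1.392, 2.816, 0.0]
force: [0.3, 0.1, 0.1]
width: 0.763
gripper_force: 0.0
```

Request:
carry_out:
  claw: [6, 6, 6, 6, 6, 6, 6, 6, 6, 6, 6, 6, 6]
  delta_pos:
    - [0.6, -3.1, 0.8]
    - [0.6, -3.1, 0.8]
    - [0.6, -3.1, 0.9]
    - [0.6, -3.1, 0.9]
    - [0.6, -3.1, 0.9]
    - [0.6, -3.1, 0.9]
    - [0.6, -3.1, 0.9]
    - [0.6, -3.1, 0.9]
    - [0.6, -3.1, 0.9]
    - [0.6, -3.1, 0.9]
    - [0.6, -3.1, 0.9]
    - [0.4, -2.8, 1.0]
    - [0, 0, 0]
  angular:
    - [0, 0, 0]
    - [0, 0, 0]
    - [0, 0, 0]
    - [0, 0, 0]
    - [0, 0, 0]
    - [0, 0, 0]
    - [0, 0, 0]
    - [0, 0, 0]
    - [0, 0, 0]
    - [0, 0, 0]
    - [0, 0, 0]
    - [0, 0, 0]
    - [0, 0, 0]

```text
clock: 5.4
position: [0.4613, 0.3037, 0.1185]
ee_rot: [1.377, -2.822, 0.004]
force: [0.1, -1.0, -0.5]
width: 0.655
gripper_force: 0.0
```

```bash
python3 go.py 0.459 0.3085 0.004 0.915; python3 - <<'E'
from fit2 import *
ps=[arm.get_image(n) for n in("scene","top")]
t=arm.observe()["position"][None]
a=[]
for p in ps:
    u=proj(t,p)[0].round().astype(int);i=p["frame"][:,:,::-1].copy();cv2.drawMarker(i,tuple(map(int,u)),(255,0,255),0,6);print(u)
    a.append(cv2.resize(i[u[1]-40:u[1]+40,u[0]-50:u[0]+50],None,fx=3.9,fy=3.9))
cv2.imwrite("pics/tcp.png",np.hstack(a))
E
```

```text
clock 5.4 pos [0.4613 0.3037 0.1185] j [-0.55  0.44 -0.17  1.87  0.1   0.84  1.7 ] w 0.655 gf 0.0 F [ 0.1 -1.  -0.5]
turn [-0.002 -0.002 -0.007] alt z 3.134 then shift cm in turned axes [-0.25  0.47 11.45] tilt 0.0031
[381 216]
[252 250]
```

View pics/tcp.png

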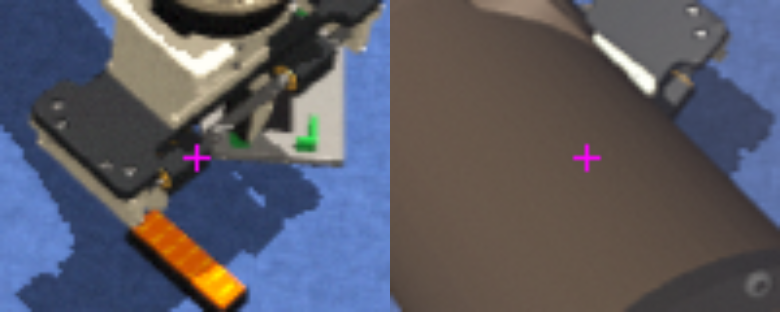

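The left crop shows the gripper over the reflector with the TCP marker between the fingers. In the right crop the arm hides it. I'll check that it has settled, then go down.

```bash
python3 go.py 0.459 0.3085 0.004 0.915
```

```text
clock 5.5 pos [0.4587 0.3079 0.1196] j [-0.56  0.44 -0.17  1.87  0.1   0.84  1.7 ] w 0.653 gf 0.0 F [ 0.1  0.1 -0.5]
turn [ 0.    -0.    -0.002] alt z 3.139 then shift cm in turned axes [-6.000e-02  1.000e-02  1.156e+01] tilt 0.0004
```

Request:
carry_out:
  claw: [5, 5, 5, 5, 5, 5, 5, 5, 5, 2, 2, 2, 2, 2, 2, 2]
  delta_pos:
    - [0, 0, 2]
    - [0, 0, 2]
    - [0, 0, 2]
    - [0, 0, 2]
    - [0, 0, 1.5]
    - [0, 0, 1]
    - [0, 0, 0.6]
    - [0, 0, 0.4]
    - [0, 0, 0]
    - [0, 0, 0]
    - [0, 0, 0]
    - [0, 0, 0]
    - [0, 0, 0]
    - [0, 0, 0]
    - [0, 0, 0]
    - [0, 0, 0]
  angular:
    - [0, 0, 0]
    - [0, 0, 0]
    - [0, 0, 0]
    - [0, 0, 0]
    - [0, 0, 0]
    - [0, 0, 0]
    - [0, 0, 0]
    - [0, 0, 0]
    - [0, 0, 0]
    - [0, 0, 0]
    - [0, 0, 0]
    - [0, 0, 0]
    - [0, 0, 0]
    - [0, 0, 0]
    - [0, 0, 0]
    - [0, 0, 0]

```text
clock: 7.1
position: [0.4587, 0.3084, 0.005]
ee_rot: [-1.386, 2.819, -0.0]
force: [-0.8, -1.4, 5.5]
width: 0.261
gripper_force: 15.0
```

Request:
carry_out:
  claw: [1.5, 1.5, 1.5, 1.5, 1.5, 1.5, 1.5]
  delta_pos:
    - [0, 0, 0]
    - [0, 0, -0.5]
    - [0, 0, -1.5]
    - [0, 0, -2]
    - [0, 0, -2]
    - [0, 0, -2]
    - [0, 0, 0]
  angular:
    - [0, 0, 0]
    - [0, 0, 0]
    - [0, 0, 0]
    - [0, 0, 0]
    - [0, 0, 0]
    - [0, 0, 0]
    - [0, 0, 0]

```text
clock: 7.8
position: [0.4596, 0.3094, 0.0872]
ee_rot: [-1.385, 2.816, 0.002]
force: [0.3, 1.1, -0.8]
width: 0.259
gripper_force: 15.0
```

```bash
python3 go.py 0.628 0.154 0.08 -0.12
```

```text
clock 7.8 pos [0.4596 0.3094 0.0872] j [-0.56  0.48 -0.17  1.9   0.11  0.77  1.69] w 0.259 gf 15.0 F [ 0.3  1.1 -0.8]
turn [1.000e-03 4.000e-03 1.034e+00] alt z -2.108 then shift cm in turned axes [-18.58 -13.42   0.72] tilt 0.0041
```

Request:
carry_out:
  claw: [1.5, 1.5, 1.5, 1.5, 1.5, 1.5, 1.5, 1.5, 1.5, 1.5, 1.5, 1.5, 1.5, 1.5, 1.5, 1.5, 1.5, 1.5, 1.5]
  delta_pos:
    - [0, 0, 0]
    - [0, 0, 0]
    - [0, 0, 0]
    - [0, 0, 0]
    - [0, 0, 0]
    - [0, 0, 0]
    - [0, 0, 0]
    - [0, 0, 0]
    - [0, 0, 0]
    - [-1.3, -0.9, 0]
    - [-2.4, -1.7, 0]
    - [-2.5, -1.8, 0]
    - [-2.5, -1.8, 0]
    - [-2.5, -1.8, 0]
    - [-2.5, -1.8, 0]
    - [-2.5, -1.8, 0]
    - [-1.6, -1.2, 0]
    - [-0.8, -0.6, 0]
    - [0, 0, 0]
  angular:
    - [0, 0, 0.115]
    - [0, 0, 0.115]
    - [0, 0, 0.115]
    - [0, 0, 0.115]
    - [0, 0, 0.115]
    - [0, 0, 0.115]
    - [0, 0, 0.115]
    - [0, 0, 0.115]
    - [0, 0, 0.115]
    - [0, 0, 0]
    - [0, 0, 0]
    - [0, 0, 0]
    - [0, 0, 0]
    - [0, 0, 0]
    - [0, 0, 0]
    - [0, 0, 0]
    - [0, 0, 0]
    - [0, 0, 0]
    - [0, 0, 0]

```text
clock: 9.7
position: [0.6274, 0.1514, 0.0843]
ee_rot: [-0.191, -3.136, 0.001]
force: [-0.3, -0.2, -0.2]
width: 0.259
gripper_force: 15.0
```

```bash
python3 go.py 0.628 0.154 0.014 -0.12;  python3 - <<'E'
from fit2 import *
p=arm.get_image("scene")
i=p["frame"][:,:,::-1][230:350,220:380];cv2.imwrite("pics/refl.png",cv2.resize(i,None,fx=4,fy=4))
E
python3 go.py 0.628 0.154 0.014 -0.12
```

```text
clock 9.7 pos [0.6274 0.1514 0.0843] j [-0.4   0.6   0.12  1.68 -0.09  0.87  1.21] w 0.259 gf 15.0 F [-0.3 -0.2 -0.2]
turn [-0.001 -0.    -0.002] alt z 3.14 then shift cm in turned axes [-0.02  0.26  7.03] tilt 0.0006
clock 9.75 pos [0.6265 0.1531 0.0843] j [-0.4   0.6   0.12  1.68 -0.09  0.87  1.2 ] w 0.256 gf 15.0 F [ 0.   0.7 -1.1]
turn [ 0.    -0.001 -0.   ] alt z 3.141 then shift cm in turned axes [-0.14  0.11  7.03] tilt 0.0009
```

View pics/refl.png

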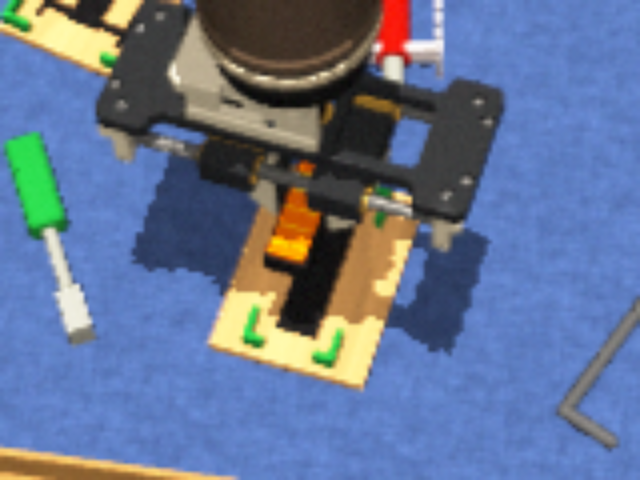

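The reflector is held level and in line with the black oblong, offset only by parallax. Lowering it now.

Request:
carry_out:
  claw: [1.5, 1.5, 1.5, 1.5, 1.5, 1.5, 1.5, 1.5, 1.5]
  delta_pos:
    - [-0.1, 0.1, 1.5]
    - [0, 0, 1.5]
    - [0, 0, 1.5]
    - [0, 0, 1]
    - [0, 0, 0.7]
    - [0, 0, 0.4]
    - [0, 0, 0.3]
    - [0, 0, 0.15]
    - [0, 0, 0]
  angular:
    - [0, 0, 0]
    - [0, 0, 0]
    - [0, 0, 0]
    - [0, 0, 0]
    - [0, 0, 0]
    - [0, 0, 0]
    - [0, 0, 0]
    - [0, 0, 0]
    - [0, 0, 0]

```text
clock: 10.65
position: [0.6283, 0.1538, 0.0144]
ee_rot: [0.19, 3.135, 0.0]
force: [1.0, 0.2, -0.8]
width: 0.26
gripper_force: 15.0
```

Request:
carry_out:
  claw: [1.5, 1.5, 4.5, 4.5, 4.5, 4.5, 4.5, 5, 6, 7, 8, 9]
  delta_pos:
    - [0, 0, 0.1]
    - [0, 0, 0]
    - [0, 0, 0]
    - [0, 0, 0]
    - [0, 0, 0]
    - [0, 0, -0.5]
    - [0, 0, -1.5]
    - [0, 0, -2]
    - [0, 0, -2]
    - [0, 0, -2]
    - [0, 0, -2]
    - [0, 0, 0]
  angular:
    - [0, 0, 0]
    - [0, 0, 0]
    - [0, 0, 0]
    - [0, 0, 0]
    - [0, 0, 0]
    - [0, 0, 0]
    - [0, 0, 0]
    - [0, 0, 0]
    - [0, 0, 0]
    - [0, 0, 0]
    - [0, 0, 0]
    - [0, 0, 0]

```text
clock: 11.85
position: [0.6302, 0.1543, 0.1175]
ee_rot: [0.19, 3.13, 0.004]
force: [0.4, 0.4, -0.2]
width: 0.844
gripper_force: 0.0
```

```bash
python3 go.py 0.454 0.164 0.11 0.175; python3 go.py 0.454 0.164 0.005 0.175
```

```text
clock 11.85 pos [0.6302 0.1543 0.1175] j [-0.41  0.57  0.13  1.65 -0.08  0.93  1.2 ] w 0.844 gf 0.0 F [ 0.4  0.4 -0.2]
turn [ 0.002  0.006 -0.296] alt z 2.846 then shift cm in turned axes [17.18  4.03  0.75] tilt 0.0062
clock 11.85 pos [0.6302 0.1543 0.1175] j [-0.41  0.57  0.13  1.65 -0.08  0.93  1.2 ] w 0.844 gf 0.0 F [ 0.4  0.4 -0.2]
turn [ 0.002  0.006 -0.296] alt z 2.846 then shift cm in turned axes [17.18  4.03 11.25] tilt 0.0062
```

Request:
carry_out:
  claw: [9, 9, 9, 9, 9, 9, 9, 9, 9, 9, 9, 9, 9, 9]
  delta_pos:
    - [0, 0, 0]
    - [0, 0, 0]
    - [0, 0, 0]
    - [1.5, 0.3, 0]
    - [2.5, 0.6, 0]
    - [2.5, 0.6, 0]
    - [2.5, 0.6, 0]
    - [2.5, 0.6, 0]
    - [2.5, 0.6, 0]
    - [1.7, 0.4, 0]
    - [1.0, 0.3, 0]
    - [0.4, 0, 0]
    - [0, 0, 0]
    - [0, 0, 0]
  angular:
    - [0, 0, -0.1]
    - [0, 0, -0.1]
    - [0, 0, -0.096]
    - [0, 0, 0]
    - [0, 0, 0]
    - [0, 0, 0]
    - [0, 0, 0]
    - [0, 0, 0]
    - [0, 0, 0]
    - [0, 0, 0]
    - [0, 0, 0]
    - [0, 0, 0]
    - [0, 0, 0]
    - [0, 0, 0]

```text
clock: 13.25
position: [0.4537, 0.1633, 0.1134]
ee_rot: [-0.274, 3.129, 0.0]
force: [0.2, 0.1, -0.7]
width: 0.979
gripper_force: 0.0
```

```bash
python3 - <<'E'
from fit2 import *
p=arm.get_image("scene"); t=arm.observe()
R=cv2.Rodrigues(t["ee_rot"])[0]; i=p["frame"][:,:,::-1].copy()
w=np.array([t["position"]+R@[0,s*.046,0] for s in(-1,0,1)]); print(proj(w,p).round(1).tolist())
w[:,2]=.028; print("at plate height",proj(w,p).round(1).tolist())
cv2.imwrite("pics/ped.png",cv2.resize(i[160:280,240:400],None,fx=4,fy=4))
E
python3 go.py 0.454 0.164 0.005 0.175
```

```text
[[295.4, 206.3], [316.2, 206.4], [337.1, 206.4]]
at plate height [[297.1, 227.1], [316.8, 227.1], [336.6, 227.1]]
clock 13.3 pos [0.4536 0.1633 0.1133] j [-0.47  0.34  0.02  2.05 -0.01  0.75  1.3 ] w 0.981 gf 0.0 F [0.  0.2 0.7]
turn [ 0.     0.001 -0.   ] alt z 3.141 then shift cm in turned axes [-0.05  0.06 10.83] tilt 0.0007
```

View pics/ped.png

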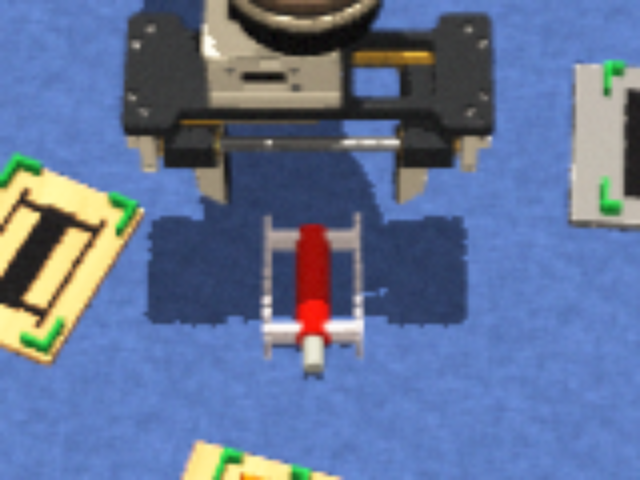

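The fingertips (columns 297 and 339) straddle the cage plates (307 and 330) evenly. Going down on the pedal and gripping it.

Request:
carry_out:
  claw: [9, 9, 9, 9, 9, 9, 9, 9, 9, 5, 5, 5, 5, 5, 5, 5, 5, 5]
  delta_pos:
    - [0, 0, 2]
    - [0, 0, 2]
    - [0, 0, 2]
    - [0, 0, 1.6]
    - [0, 0, 1.2]
    - [0, 0, 0.9]
    - [0, 0, 0.6]
    - [0, 0, 0.4]
    - [0, 0, 0]
    - [0, 0, 0]
    - [0, 0, 0]
    - [0, 0, 0]
    - [0, 0, 0]
    - [0, 0, 0]
    - [0, 0, 0]
    - [0, 0, 0]
    - [0, 0, 0]
    - [0, 0, 0]
  angular:
    - [0, 0, 0]
    - [0, 0, 0]
    - [0, 0, 0]
    - [0, 0, 0]
    - [0, 0, 0]
    - [0, 0, 0]
    - [0, 0, 0]
    - [0, 0, 0]
    - [0, 0, 0]
    - [0, 0, 0]
    - [0, 0, 0]
    - [0, 0, 0]
    - [0, 0, 0]
    - [0, 0, 0]
    - [0, 0, 0]
    - [0, 0, 0]
    - [0, 0, 0]
    - [0, 0, 0]
  force: 30

```text
clock: 15.1
position: [0.4528, 0.1632, 0.0064]
ee_rot: [-0.275, 3.129, -0.0]
force: [-0.4, -1.8, 5.5]
width: 0.608
gripper_force: 30.0
```

Request:
carry_out:
  claw: [4.5, 4.5, 4.5, 4.5, 4.5, 4.5, 4.5, 4.5]
  delta_pos:
    - [0, 0, 0]
    - [0, 0, -0.5]
    - [0, 0, -1.5]
    - [0, 0, -2]
    - [0, 0, -2]
    - [0, 0, -1.5]
    - [0, 0, -0.5]
    - [0, 0, 0]
  angular:
    - [0, 0, 0]
    - [0, 0, 0]
    - [0, 0, 0]
    - [0, 0, 0]
    - [0, 0, 0]
    - [0, 0, 0]
    - [0, 0, 0]
    - [0, 0, 0]

```text
clock: 15.9
position: [0.4529, 0.1636, 0.0866]
ee_rot: [-0.275, 3.129, 0.001]
force: [0.5, -0.4, -2.6]
width: 0.609
gripper_force: 30.0
```

```bash
python3 go.py 0.461 -0.0045 0.085 -0.258
```

```text
clock 15.9 pos [0.4529 0.1636 0.0866] j [-0.47  0.38  0.02  2.08 -0.01  0.68  1.3 ] w 0.609 gf 30.0 F [ 0.5 -0.4 -2.6]
turn [0.001 0.001 0.433] alt z -2.708 then shift cm in turned axes [ -5.07 -16.05   0.16] tilt 0.0011
```

Request:
carry_out:
  claw: [4.5, 4.5, 4.5, 4.5, 4.5, 4.5, 4.5, 4.5, 4.5, 4.5, 4.5, 4.5, 4.5, 4.5]
  delta_pos:
    - [0, 0, 0]
    - [0, 0, 0]
    - [0, 0, 0]
    - [0, 0, 0]
    - [-0.3, -1.0, 0]
    - [-0.6, -2.0, 0]
    - [-0.8, -2.5, 0]
    - [-0.8, -2.5, 0]
    - [-0.8, -2.5, 0]
    - [-0.8, -2.5, 0]
    - [-0.6, -1.8, 0]
    - [-0.3, -0.9, 0]
    - [-0.1, -0.3, 0]
    - [0, 0, 0]
  angular:
    - [0, 0, 0.11]
    - [0, 0, 0.11]
    - [0, 0, 0.11]
    - [0, 0, 0.1]
    - [0, 0, 0]
    - [0, 0, 0]
    - [0, 0, 0]
    - [0, 0, 0]
    - [0, 0, 0]
    - [0, 0, 0]
    - [0, 0, 0]
    - [0, 0, 0]
    - [0, 0, 0]
    - [0, 0, 0]

```text
clock: 17.3
position: [0.4615, -0.0043, 0.086]
ee_rot: [-0.398, -3.116, -0.0]
force: [0.1, -0.2, -2.4]
width: 0.604
gripper_force: 30.0
```

```bash
python3 go.py 0.461 -0.0045 0.015 -0.258
```

```text
clock 17.3 pos [ 0.4615 -0.0043  0.086 ] j [-0.23  0.36  0.16  2.13 -0.09  0.66  1.3 ] w 0.604 gf 30.0 F [ 0.1 -0.2 -2.4]
turn [-0.    -0.     0.004] alt z -3.138 then shift cm in turned axes [ 0.04 -0.03  7.1 ] tilt 0.0005
```

Now lower it (pick TCP 6.4 mm + 8 mm = about 14.4 mm).

Request:
carry_out:
  claw: [4.5, 4.5, 4.5, 4.5, 4.5, 4.5, 4.5, 4.5, 4.5, 4.5, 4.5]
  delta_pos:
    - [0, 0, 1.5]
    - [0, 0, 1.5]
    - [0, 0, 1.3]
    - [0, 0, 1]
    - [0, 0, 0.7]
    - [0, 0, 0.4]
    - [0, 0, 0.3]
    - [0, 0, 0.2]
    - [0, 0, 0.15]
    - [0, 0, 0.05]
    - [0, 0, 0]
  angular:
    - [0, 0, 0]
    - [0, 0, 0]
    - [0, 0, 0]
    - [0, 0, 0]
    - [0, 0, 0]
    - [0, 0, 0]
    - [0, 0, 0]
    - [0, 0, 0]
    - [0, 0, 0]
    - [0, 0, 0]
    - [0, 0, 0]

```text
clock: 18.4
position: [0.4618, -0.0044, 0.0154]
ee_rot: [0.399, 3.116, 0.0]
force: [0.4, 0.1, -2.8]
width: 0.606
gripper_force: 30.0
```

Request:
carry_out:
  claw: [4.5, 4.5, 4.5, 7.2, 7.2, 7.2, 7.2, 7.2, 7.2, 7.2, 7.2, 7.2, 7.2, 7.2, 7.2]
  delta_pos:
    - [0, 0, 0.1]
    - [0, 0, 0]
    - [0, 0, 0]
    - [0, 0, 0]
    - [0, 0, 0]
    - [0, 0, 0]
    - [0, 0, 0]
    - [0, 0, -0.5]
    - [0, 0, -1.5]
    - [0, 0, -2]
    - [0, 0, -2]
    - [0, 0, -2]
    - [0, 0, -1.5]
    - [0, 0, -0.5]
    - [0, 0, 0]
  angular:
    - [0, 0, 0]
    - [0, 0, 0]
    - [0, 0, 0]
    - [0, 0, 0]
    - [0, 0, 0]
    - [0, 0, 0]
    - [0, 0, 0]
    - [0, 0, 0]
    - [0, 0, 0]
    - [0, 0, 0]
    - [0, 0, 0]
    - [0, 0, 0]
    - [0, 0, 0]
    - [0, 0, 0]
    - [0, 0, 0]

```text
clock: 19.9
position: [0.4621, -0.0043, 0.1148]
ee_rot: [0.399, 3.115, 0.001]
force: [0.4, -0.1, -0.1]
width: 0.785
gripper_force: 0.0
```

```bash
python3 go.py 0.4585 -0.1475 0.11 -0.1
```

```text
clock 19.9 pos [ 0.4621 -0.0043  0.1148] j [-0.24  0.31  0.17  2.1  -0.08  0.73  1.29] w 0.785 gf 0.0 F [ 0.4 -0.1 -0.1]
turn [ 0.001  0.001 -0.155] alt z 2.987 then shift cm in turned axes [ -1.07 -14.29   0.48] tilt 0.0015
```

Request:
carry_out:
  claw: [6.5, 6.5, 6.5, 6.5, 6.5, 6.5, 6.5, 6.5, 6.5, 6.5, 6.5]
  delta_pos:
    - [0, 0, 0]
    - [0, 0, 0]
    - [-0.1, -1.3, 0]
    - [-0.2, -2.6, 0]
    - [-0.2, -2.6, 0]
    - [-0.2, -2.6, 0]
    - [-0.2, -2.6, 0]
    - [-0.1, -1.5, 0]
    - [-0.1, -0.8, 0]
    - [0, -0.3, 0]
    - [0, 0, 0]
  angular:
    - [0, 0, -0.08]
    - [0, 0, -0.075]
    - [0, 0, 0]
    - [0, 0, 0]
    - [0, 0, 0]
    - [0, 0, 0]
    - [0, 0, 0]
    - [0, 0, 0]
    - [0, 0, 0]
    - [0, 0, 0]
    - [0, 0, 0]

```text
clock: 21.0
position: [0.4582, -0.1473, 0.1138]
ee_rot: [-0.157, -3.137, -0.001]
force: [0.3, -0.5, -0.1]
width: 0.709
gripper_force: 0.0
```

```bash
python3 go.py 0.4585 -0.1475 0.005 -0.1
```

```text
clock 21.0 pos [ 0.4582 -0.1473  0.1138] j [ 0.06  0.34  0.18  2.06 -0.09  0.75  1.76] w 0.709 gf 0.0 F [ 0.3 -0.5 -0.1]
turn [ 0.    -0.001  0.   ] alt z -3.141 then shift cm in turned axes [-0.03 -0.02 10.88] tilt 0.0008
```

Request:
carry_out:
  claw: [6.5, 6.5, 6.5, 6.5, 6.5, 6.5, 6.5, 6.5, 6.5, 3, 3, 3, 3, 3, 3, 3, 3, 3]
  delta_pos:
    - [0, 0, 2]
    - [0, 0, 2]
    - [0, 0, 2]
    - [0, 0, 1.6]
    - [0, 0, 1.2]
    - [0, 0, 0.9]
    - [0, 0, 0.6]
    - [0, 0, 0.5]
    - [0, 0, 0]
    - [0, 0, 0]
    - [0, 0, 0]
    - [0, 0, 0]
    - [0, 0, 0]
    - [0, 0, 0]
    - [0, 0, 0]
    - [0, 0, 0]
    - [0, 0, 0]
    - [0, 0, 0]
  angular:
    - [0, 0, 0]
    - [0, 0, 0]
    - [0, 0, 0]
    - [0, 0, 0]
    - [0, 0, 0]
    - [0, 0, 0]
    - [0, 0, 0]
    - [0, 0, 0]
    - [0, 0, 0]
    - [0, 0, 0]
    - [0, 0, 0]
    - [0, 0, 0]
    - [0, 0, 0]
    - [0, 0, 0]
    - [0, 0, 0]
    - [0, 0, 0]
    - [0, 0, 0]
    - [0, 0, 0]
  force: 15

```text
clock: 22.8
position: [0.4586, -0.1477, 0.0064]
ee_rot: [0.157, 3.137, 0.0]
force: [-0.9, 0.8, 5.8]
width: 0.383
gripper_force: 15.0
```

Request:
carry_out:
  claw: [2.5, 2.5, 2.5, 2.5, 2.5, 2.5, 2.5, 2.5]
  delta_pos:
    - [0, 0, 0]
    - [0, 0, -0.5]
    - [0, 0, -1.5]
    - [0, 0, -2]
    - [0, 0, -2]
    - [0, 0, -1.5]
    - [0, 0, -0.5]
    - [0, 0, 0]
  angular:
    - [0, 0, 0]
    - [0, 0, 0]
    - [0, 0, 0]
    - [0, 0, 0]
    - [0, 0, 0]
    - [0, 0, 0]
    - [0, 0, 0]
    - [0, 0, 0]

```text
clock: 23.6
position: [0.4587, -0.1477, 0.0867]
ee_rot: [0.157, 3.137, -0.0]
force: [0.1, 0.0, -1.1]
width: 0.384
gripper_force: 15.0
```

```bash
python3 go.py 0.6215 -0.1635 0.085 -0.1;python3 - <<'E'
from fit2 import *
p=arm.get_image("scene")
i=p["frame"][:,:,::-1][140:260,120:280];cv2.imwrite("pics/cap.png",cv2.resize(i,None,fx=4,fy=4))
E
```

```text
clock 23.6 pos [ 0.4587 -0.1477  0.0867] j [ 0.07  0.38  0.17  2.09 -0.1   0.68  1.78] w 0.384 gf 15.0 F [ 0.1  0.  -1.1]
turn [-0.     0.001  0.   ] alt z -3.141 then shift cm in turned axes [-16.36   0.05   0.17] tilt 0.0012
```

View pics/cap.png

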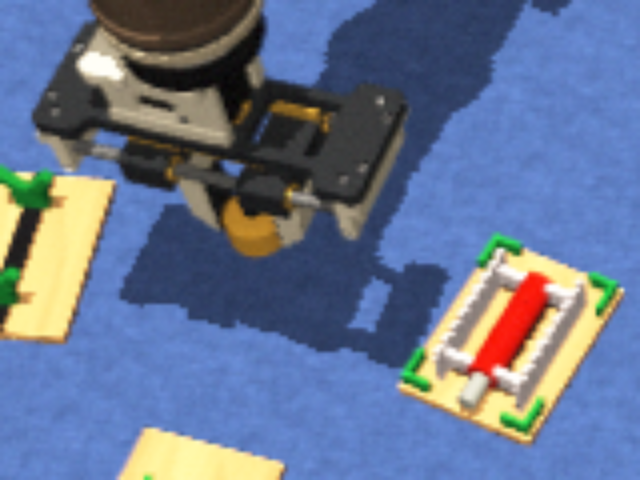

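The cap is held between the pads, and the pedal sits centred in its nest. Carrying the cap over to its nest.

Request:
carry_out:
  claw: [2.5, 2.5, 2.5, 2.5, 2.5, 2.5, 2.5, 2.5, 2.5, 2.5]
  delta_pos:
    - [-1.2, 0, 0]
    - [-2.4, 0, 0]
    - [-2.6, 0, 0]
    - [-2.6, 0, 0]
    - [-2.6, 0, 0]
    - [-2.4, 0, 0]
    - [-1.5, 0, 0]
    - [-0.8, 0.05, 0]
    - [-0.3, 0, 0]
    - [0, 0, 0]
  angular:
    - [0, 0, 0]
    - [0, 0, 0]
    - [0, 0, 0]
    - [0, 0, 0]
    - [0, 0, 0]
    - [0, 0, 0]
    - [0, 0, 0]
    - [0, 0, 0]
    - [0, 0, 0]
    - [0, 0, 0]

```text
clock: 24.65
position: [0.6213, -0.1635, 0.0856]
ee_rot: [-0.157, -3.137, -0.0]
force: [0.3, -0.3, -0.8]
width: 0.384
gripper_force: 15.0
```

Request:
carry_out:
  claw: [2.5, 2.5, 2.5, 2.5, 2.5, 2.5, 2.5, 2.5, 2.5, 2.5, 2.5]
  delta_pos:
    - [0, 0, 1.5]
    - [0, 0, 1.5]
    - [0, 0, 1.3]
    - [0, 0, 1]
    - [0, 0, 0.7]
    - [0, 0, 0.4]
    - [0, 0, 0.3]
    - [0, 0, 0.2]
    - [0, 0, 0.1]
    - [0, 0, 0]
    - [0, 0, 0]
  angular:
    - [0, 0, 0]
    - [0, 0, 0]
    - [0, 0, 0]
    - [0, 0, 0]
    - [0, 0, 0]
    - [0, 0, 0]
    - [0, 0, 0]
    - [0, 0, 0]
    - [0, 0, 0]
    - [0, 0, 0]
    - [0, 0, 0]

```text
clock: 25.75
position: [0.6218, -0.1636, 0.0165]
ee_rot: [0.157, 3.137, -0.0]
force: [-0.2, 0.1, 0.2]
width: 0.387
gripper_force: 15.0
```

```bash
python3 go.py 0.6215 -0.1635 0.0145 -0.1
```

```text
clock 25.75 pos [ 0.6218 -0.1636  0.0165] j [ 0.07  0.69  0.15  1.73 -0.15  0.73  1.77] w 0.387 gf 15.0 F [-0.2  0.1  0.2]
turn [-0.  0.  0.] alt z -3.142 then shift cm in turned axes [0.03 0.01 0.2 ] tilt 0.0005
```

Request:
carry_out:
  claw: [2.5, 2.5, 2.5, 5.2, 5.2, 5.2, 5.2, 5.2, 5.2, 5.2, 5.2, 5.2, 5.2, 5.2, 5.2]
  delta_pos:
    - [0, 0, 0.2]
    - [0, 0, 0]
    - [0, 0, 0]
    - [0, 0, 0]
    - [0, 0, 0]
    - [0, 0, 0]
    - [0, 0, 0]
    - [0, 0, -0.5]
    - [0, 0, -1.5]
    - [0, 0, -2]
    - [0, 0, -2]
    - [0, 0, -2]
    - [0, 0, -1.5]
    - [0, 0, -0.5]
    - [0, 0, 0]
  angular:
    - [0, 0, 0]
    - [0, 0, 0]
    - [0, 0, 0]
    - [0, 0, 0]
    - [0, 0, 0]
    - [0, 0, 0]
    - [0, 0, 0]
    - [0, 0, 0]
    - [0, 0, 0]
    - [0, 0, 0]
    - [0, 0, 0]
    - [0, 0, 0]
    - [0, 0, 0]
    - [0, 0, 0]
    - [0, 0, 0]

```text
clock: 27.25
position: [0.6221, -0.1636, 0.1152]
ee_rot: [0.157, 3.136, -0.0]
force: [0.6, 0.9, -0.3]
width: 0.567
gripper_force: 0.0
```

```bash
python3 - <<'E'
from fit2 import *
ps=[arm.get_image(n) for n in("scene","top")]
s,e=SEE["spindle"]; 
R=[prep(p,q,seg(p,q)) for p,q in zip(ps,SEE["spindle"])]; x0=tri(SEE["spindle"],ps)
v,f=fitm("spindle",R,x0); print(v.round(4),f)
for z in(.01,): 
    x0[2]=z; v,f=fitm("spindle",R,x0,3,.45); print(v.round(4),f); g=v[:2]-.010*np.array([np.cos(v[3]),np.sin(v[3])]); print("grip",g.round(4))
w=cv2.resize(ps[0]["frame"][:,:,::-1][215:305,70:190],None,fx=5,fy=5); cv2.imwrite("pics/sp.png",w)
E
python3 go.py 0.6155 -0.3075 0.11 0.445
```

```text
[ 6.2180e-01 -3.0720e-01  2.4000e-03  6.7199e+00] 0.5189751398915481
[ 0.6248 -0.3035  0.01    0.4388] 0.5205932967838308
grip [ 0.6157 -0.3078]
clock 27.35 pos [ 0.6212 -0.1634  0.1136] j [ 0.05  0.57  0.18  1.66 -0.12  0.92  1.75] w 0.567 gf 0.0 F [-0.2 -0.  -0.4]
turn [ 0.    -0.001 -0.545] alt z 2.597 then shift cm in turned axes [  6.71 -12.76   0.36] tilt 0.001
```

View pics/sp.png

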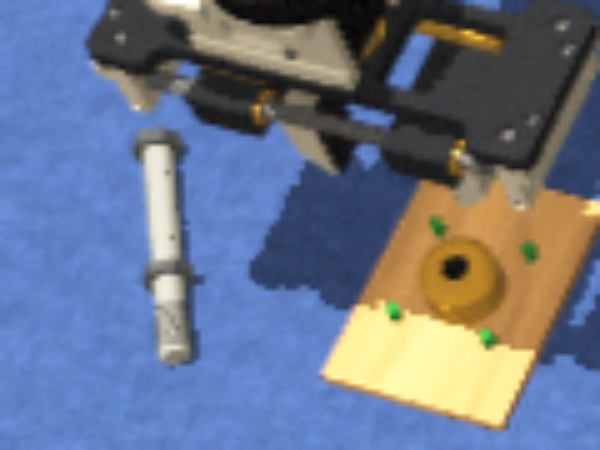

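The cap stands between its pegs. The spindle's nut end is nearest the robot, as the fit said. Moving over it.

Request:
carry_out:
  claw: [5, 5, 5, 5, 5, 5, 5, 5, 5, 5, 5, 5, 5, 5]
  delta_pos:
    - [0, 0, 0]
    - [0, 0, 0]
    - [0, 0, 0]
    - [0, 0, 0]
    - [0, 0, 0]
    - [0.6, -1.1, 0]
    - [1.2, -2.3, 0]
    - [1.3, -2.5, 0]
    - [1.3, -2.5, 0]
    - [1.1, -2.1, 0]
    - [0.7, -1.4, 0]
    - [0.4, -0.7, 0]
    - [0.1, -0.2, 0]
    - [0, 0, 0]
  angular:
    - [0, 0, -0.11]
    - [0, 0, -0.11]
    - [0, 0, -0.11]
    - [0, 0, -0.11]
    - [0, 0, -0.105]
    - [0, 0, 0]
    - [0, 0, 0]
    - [0, 0, 0]
    - [0, 0, 0]
    - [0, 0, 0]
    - [0, 0, 0]
    - [0, 0, 0]
    - [0, 0, 0]
    - [0, 0, 0]

```text
clock: 28.75
position: [0.6164, -0.307, 0.114]
ee_rot: [-0.694, 3.064, 0.001]
force: [0.6, -0.5, -0.6]
width: 0.546
gripper_force: 0.0
```

```bash
python3 go.py 0.6155 -0.3085 0.003 0.445; python3 - <<'E'
from fit2 import *
p=arm.get_image("scene"); w=cv2.resize(p["frame"][:,:,::-1][195:300,50:190],None,fx=5,fy=5); cv2.imwrite("pics/sp2.png",w)
E
```

```text
clock 28.75 pos [ 0.6164 -0.307   0.114 ] j [ 0.36  0.63  0.05  1.53 -0.03  0.98  2.43] w 0.546 gf 0.0 F [ 0.6 -0.5 -0.6]
turn [0.001 0.    0.   ] alt z -3.141 then shift cm in turned axes [ 0.15 -0.09 11.1 ] tilt 0.0009
```

View pics/sp2.png

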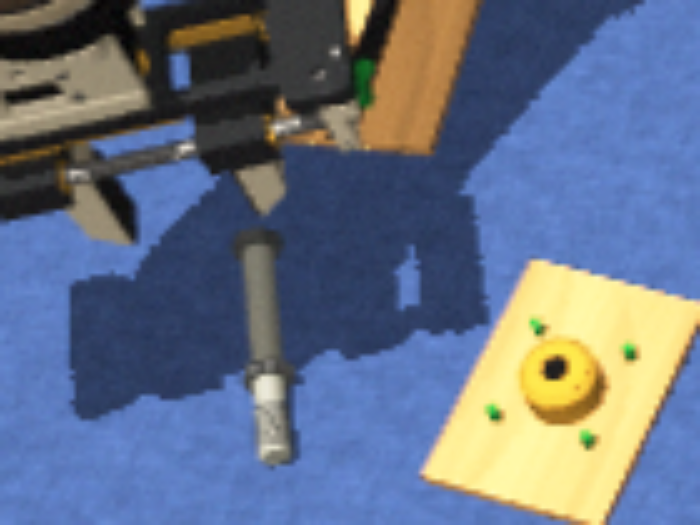

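The fingertips sit at crop (120,240) and (262,213), above and left of the rod at (262,320). I'll check by projection where they land once lowered.

```bash
python3 - <<'E'
from fit2 import *
p=arm.get_image("scene"); t=arm.observe(); R=cv2.Rodrigues(t["ee_rot"])[0]
for z in(None,.01):
    w=np.array([t["position"]+R@[0,s*.025,0] for s in(-1,0,1)])
    if z: w[:,2]=z
    print(((proj(w,p)-[50,195])*5).round().tolist())
c=np.array([.6248,-.3035,.01]);d=np.array([np.cos(.445),np.sin(.445),0])
print([((proj((c+d*k/1000)[None],p)-[50,195])*5).round().tolist() for k in(-59,-10,16,59)])
E
```

```text
[[128.0, 220.0], [187.0, 207.0], [246.0, 194.0]]
[[209.0, 339.0], [264.0, 326.0], [319.0, 313.0]]
[[[254.0, 235.0]], [[262.0, 324.0]], [[266.0, 372.0]], [[273.0, 453.0]]]
```

Once lowered, the fingers should land at (209,339) and (319,313), straddling the rod at (262,324). Going down and gripping.

Request:
carry_out:
  claw: [5, 5, 5, 5, 5, 5, 5, 5, 5, 0.8, 0.8, 0.8, 0.8, 0.8, 0.8, 0.8, 0.8, 0.8]
  delta_pos:
    - [0.1, -0.1, 2]
    - [0, 0, 2]
    - [0, 0, 2]
    - [0, 0, 1.6]
    - [0, 0, 1.3]
    - [0, 0, 1.0]
    - [0, 0, 0.7]
    - [0, 0, 0.45]
    - [0, 0, 0]
    - [0, 0, 0]
    - [0, 0, 0]
    - [0, 0, 0]
    - [0, 0, 0]
    - [0, 0, 0]
    - [0, 0, 0]
    - [0, 0, 0]
    - [0, 0, 0]
    - [0, 0, 0]
  angular:
    - [0, 0, 0]
    - [0, 0, 0]
    - [0, 0, 0]
    - [0, 0, 0]
    - [0, 0, 0]
    - [0, 0, 0]
    - [0, 0, 0]
    - [0, 0, 0]
    - [0, 0, 0]
    - [0, 0, 0]
    - [0, 0, 0]
    - [0, 0, 0]
    - [0, 0, 0]
    - [0, 0, 0]
    - [0, 0, 0]
    - [0, 0, 0]
    - [0, 0, 0]
    - [0, 0, 0]
  force: 35

```text
clock: 30.65
position: [0.616, -0.3095, 0.004]
ee_rot: [-0.693, 3.064, -0.001]
force: [0.9, -0.6, 3.2]
width: 0.142
gripper_force: 35.0
```

Request:
carry_out:
  claw: [0.5, 0.5, 0.5, 0.5, 0.5, 0.5, 0.5, 0.5, 0.5, 0.5]
  delta_pos:
    - [0, 0, 0]
    - [0, 0, -0.5]
    - [0, 0, -1.5]
    - [0, 0, -2]
    - [0, 0, -2]
    - [0, 0, -2]
    - [0, 0, -2]
    - [0, 0, -1.2]
    - [0, 0, -0.5]
    - [0, 0, 0]
  angular:
    - [0, 0, 0]
    - [0, 0, 0]
    - [0, 0, 0]
    - [0, 0, 0]
    - [0, 0, 0]
    - [0, 0, 0]
    - [0, 0, 0]
    - [0, 0, 0]
    - [0, 0, 0]
    - [0, 0, 0]

```text
clock: 31.65
position: [0.616, -0.3093, 0.1214]
ee_rot: [-0.693, 3.063, -0.001]
force: [0.5, -0.5, -1.7]
width: 0.137
gripper_force: 35.0
```

```bash
python3 go.py 0.4435 -0.320 0.11 0.07
```

```text
clock 31.65 pos [ 0.616  -0.3093  0.1214] j [ 0.36  0.63  0.05  1.52 -0.03  1.    2.43] w 0.137 gf 35.0 F [ 0.5 -0.5 -1.7]
turn [-0.     0.001  0.375] alt z -2.766 then shift cm in turned axes [17.28  0.14  1.14] tilt 0.0008
```

Request:
carry_out:
  claw: [0.5, 0.5, 0.5, 0.5, 0.5, 0.5, 0.5, 0.5, 0.5, 0.5, 0.5, 0.5, 0.5, 0.5, 0.5]
  delta_pos:
    - [0, 0, 0]
    - [0, 0, 0]
    - [0, 0, 0]
    - [0, 0, 0]
    - [1.0, 0, 0]
    - [2.0, 0, 0]
    - [2.5, 0, 0]
    - [2.5, 0, 0]
    - [2.5, 0, 0]
    - [2.5, 0, 0]
    - [2.0, 0.1, 0]
    - [1.3, 0, 0]
    - [0.7, 0, 0]
    - [0.3, 0, 0]
    - [0, 0, 0]
  angular:
    - [0, 0, 0.1]
    - [0, 0, 0.1]
    - [0, 0, 0.1]
    - [0, 0, 0.075]
    - [0, 0, 0]
    - [0, 0, 0]
    - [0, 0, 0]
    - [0, 0, 0]
    - [0, 0, 0]
    - [0, 0, 0]
    - [0, 0, 0]
    - [0, 0, 0]
    - [0, 0, 0]
    - [0, 0, 0]
    - [0, 0, 0]

```text
clock: 33.15
position: [0.4434, -0.3204, 0.1207]
ee_rot: [-0.111, 3.139, 0.0]
force: [-0.1, -0.5, -1.2]
width: 0.14
gripper_force: 35.0
```

```bash
python3 go.py 0.4437 -0.3195 0.031 0.07; python3 - <<'E'
from fit2 import *
p=arm.get_image("scene"); w=cv2.resize(p["frame"][:,:,::-1][130:250,50:210],None,fx=5,fy=5); cv2.imwrite("pics/sp3.png",w)
t=arm.observe()["position"]+[0,0,.006];d=np.array([np.cos(.07),np.sin(.07),0])
print([((proj((t+d*k/1000)[None],p)-[50,130])*5).round().tolist() for k in(-49,0,10,69)])
E
```

```text
clock 33.15 pos [ 0.4434 -0.3204  0.1207] j [ 0.42  0.42  0.15  1.9  -0.08  0.82  2.25] w 0.14 gf 35.0 F [-0.1 -0.5 -1.2]
turn [0.    0.    0.001] alt z -3.141 then shift cm in turned axes [-0.03  0.09  8.97] tilt 0.0003
[[[324.0, 112.0]], [[293.0, 195.0]], [[287.0, 213.0]], [[247.0, 318.0]]]
```

View pics/sp3.png

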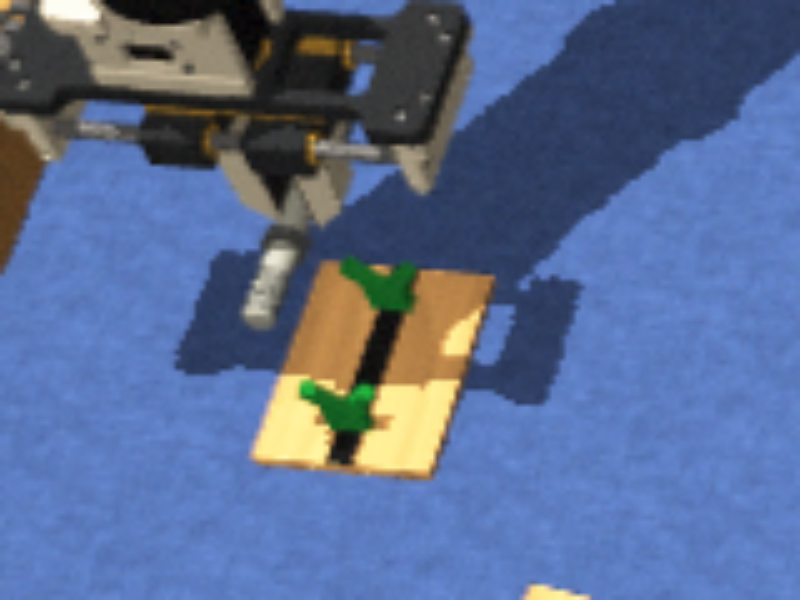

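The rod hangs level, with its thread end at crop (258,322) against (247,318) predicted. That is about 2 px, the same scene-camera bias as before, so I'm shifting 1 mm toward the top-view estimate. Lowering into the V notches.

Request:
carry_out:
  claw: [0.5, 0.5, 0.5, 0.5, 0.5, 0.5, 0.5, 0.5, 0.5, 0.5]
  delta_pos:
    - [0, -0.1, 1.5]
    - [0, 0, 1.8]
    - [0, 0, 1.8]
    - [0, 0, 1.2]
    - [0, 0, 0.8]
    - [0, 0, 0.6]
    - [0, 0, 0.4]
    - [0, 0, 0.4]
    - [0, 0, 0.2]
    - [0, 0, 0]
  angular:
    - [0, 0, 0]
    - [0, 0, 0]
    - [0, 0, 0]
    - [0, 0, 0]
    - [0, 0, 0]
    - [0, 0, 0]
    - [0, 0, 0]
    - [0, 0, 0]
    - [0, 0, 0]
    - [0, 0, 0]

```text
clock: 34.2
position: [0.4432, -0.3214, 0.0337]
ee_rot: [-0.11, 3.14, 0.0]
force: [-0.9, 0.3, -1.5]
width: 0.138
gripper_force: 35.0
```

```bash
python3 go.py 0.4437 -0.3215 0.030 0.07; python3 - <<'E'
from fit2 import *
p=arm.get_image("scene"); q=arm.get_image("top"); w=np.hstack([cv2.resize(p["frame"][:,:,::-1][160:240,80:160],None,fx=5,fy=5),cv2.resize(q["frame"][:,:,::-1][213:293,480:560],None,fx=5,fy=5)]); cv2.imwrite("pics/sp4.png",w)
E
```

```text
clock 34.2 pos [ 0.4432 -0.3214  0.0337] j [ 0.44  0.55  0.12  1.96 -0.11  0.63  2.27] w 0.138 gf 35.0 F [-0.9  0.3 -1.5]
turn [0. 0. 0.] alt z -3.142 then shift cm in turned axes [-0.05 -0.01  0.37] tilt 0.0001
```

View pics/sp4.png

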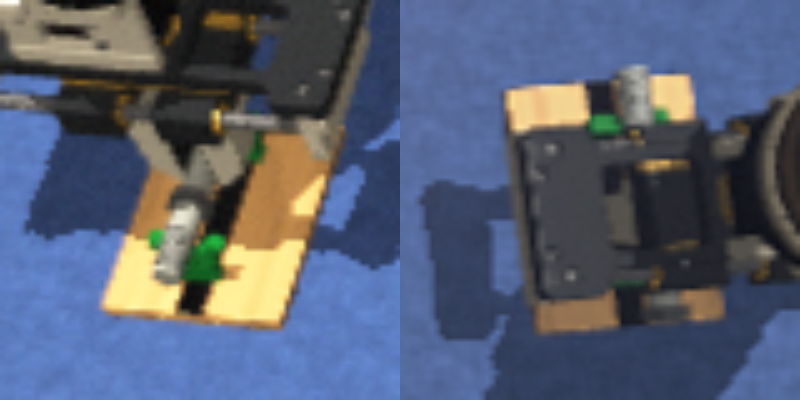

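The rod lies between both arms of the far V: scene crop 180 against 155/215, top crop 632 against 605/660. Lowering the last few mm.

Request:
carry_out:
  claw: [0.5, 0.5, 0.5, 0.5]
  delta_pos:
    - [0, 0, 0.15]
    - [0, 0, 0.1]
    - [0, 0, 0.1]
    - [0, 0, 0]
  angular:
    - [0, 0, 0]
    - [0, 0, 0]
    - [0, 0, 0]
    - [0, 0, 0]

```text
clock: 34.7
position: [0.4434, -0.3214, 0.0313]
ee_rot: [-0.11, 3.139, -0.0]
force: [-3.5, 2.3, 13.3]
width: 0.141
gripper_force: 35.0
```

Contact felt, so I'm releasing it and rising.

Request:
carry_out:
  claw: [0.5, 3, 3, 3, 3, 3, 3.5, 3.5, 3.5, 3.5, 3.5, 3.5, 3.5, 3.5]
  delta_pos:
    - [0, 0, -0.08]
    - [0, 0, 0]
    - [0, 0, 0]
    - [0, 0, 0]
    - [0, 0, 0]
    - [0, 0, 0]
    - [0, 0, -0.5]
    - [0, 0, -1.5]
    - [0, 0, -2.5]
    - [0, 0, -3]
    - [0, 0, -3]
    - [0, 0, -3]
    - [0, 0, -1]
    - [0, 0, 0]
  angular:
    - [0, 0, 0]
    - [0, 0, 0]
    - [0, 0, 0]
    - [0, 0, 0]
    - [0, 0, 0]
    - [0, 0, 0]
    - [0, 0, 0]
    - [0, 0, 0]
    - [0, 0, 0]
    - [0, 0, 0]
    - [0, 0, 0]
    - [0, 0, 0]
    - [0, 0, 0]
    - [0, 0, 0]

```text
clock: 36.1
position: [0.444, -0.3219, 0.1776]
ee_rot: [-0.11, 3.137, -0.003]
force: [0.6, -0.6, 0.4]
width: 0.382
gripper_force: 0.0
```

Request:
carry_out:
  claw: [3.5, 3.5, 3.5, 3.5, 3.5, 3.5, 3.5, 3.5, 3.5, 3.5]
  delta_pos:
    - [0, -2, -1]
    - [0, -3, -1]
    - [0, -3, -1]
    - [0, -3, -1]
    - [0, -3, 0]
    - [0, -3, 0]
    - [0, -2, 0]
    - [0, -1, 0]
    - [0, 0, 0]
    - [0, 0, 0]
  angular:
    - [0, 0, 0]
    - [0, 0, 0]
    - [0, 0, 0]
    - [0, 0, 0]
    - [0, 0, 0]
    - [0, 0, 0]
    - [0, 0, 0]
    - [0, 0, 0]
    - [0, 0, 0]
    - [0, 0, 0]

```text
clock: 37.1
position: [0.4573, -0.5196, 0.215]
ee_rot: [0.111, -3.139, -0.003]
force: [-0.4, 0.2, 0.3]
width: 0.382
gripper_force: 0.0
```

```bash
python3 - <<'E'
from fit2 import *
p=arm.get_image("scene"); q=arm.get_image("top"); a=cv2.resize(p["frame"][:,:,::-1][175:325,80:420],None,fx=2.3,fy=1.97);b=cv2.resize(q["frame"][:,:,::-1][150:290,230:570],None,fx=2.3,fy=2.1)
cv2.imwrite("pics/end.png",np.vstack([a,b])); s=arm.observe(); print(s["clock"],s["position"],s["joints"].round(2))
E
```

```text
37.2 [ 0.45772676 -0.51940115  0.2157909 ] [ 0.65  0.56  0.21  1.41 -0.12  1.19  2.51]
```

View pics/end.png

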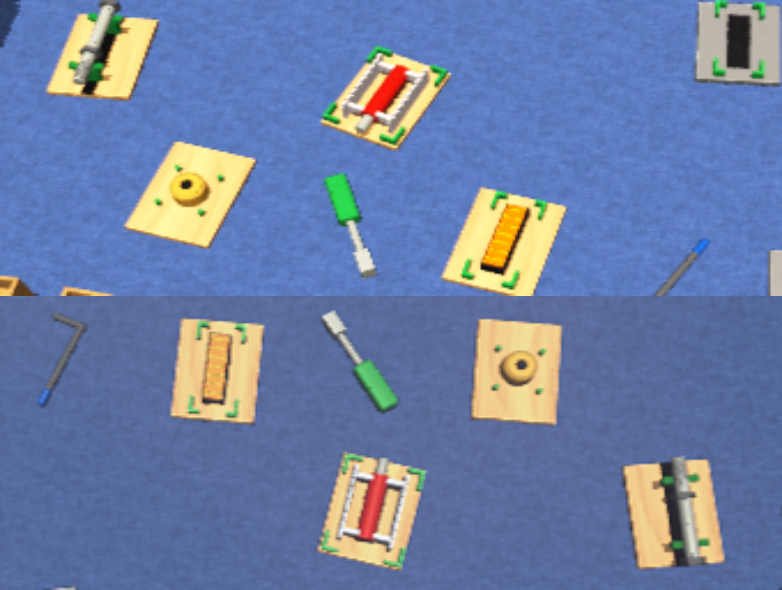

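All four parts are on their boards, and the hex key and driver haven't moved. One last close look at how well the spindle is centred.

```bash
python3 - <<'E'
from fit2 import *
p=arm.get_image("top"); q=arm.get_image("scene")
for n,g in(("top",p),("scene",q)):
    f=g["frame"].astype(int); m=((f[:,:,1]>f[:,:,0]*1.4)&(f[:,:,1]>f[:,:,2]*1.3)).astype(np.uint8)
    k,l,st,ce=cv2.connectedComponentsWithStats(m); c=SEE["spindle_cradle"][n=="top"]
    print(n,[(ce[i].round(1).tolist(),int(st[i,4])) for i in range(1,k) if st[i,4]>2 and np.hypot(*(ce[i]-c))<35])
    print([ (d["conf"],(np.array(d["centre"])*[640,480]).round(1).tolist()) for l in("spindle","spindle_cradle") for d in arm.place_of(l,g)[:2]])
# scene/top predicted pixels of rod landmarks if perfectly centred on cradle
c=np.array([.4515,-.321,.036]);d=np.array([np.cos(.07),np.sin(.07),0])
for g in(p,q): print([proj((c+d*k/1000)[None],g)[0].round(1).tolist() for k in(-59,-36,0,16,36,59)])
a=cv2.resize(p["frame"][:,:,::-1][223:283,500:550],None,fx=8,fy=8,interpolation=0);b=cv2.resize(q["frame"][:,:,::-1][170:230,100:150],None,fx=8,fy=8,interpolation=0)
cv2.imwrite("pics/end2.png",np.hstack([a,b]))
E
```

```text
top [([531.1, 236.2], 10), ([519.9, 237.5], 21), ([524.1, 267.9], 22), ([535.5, 267.0], 12)]
[(0.71, [528.8, 251.4]), (0.79, [519.8, 250.7])]
scene [([119.9, 183.4], 14), ([129.4, 187.4], 45), ([111.5, 207.8], 13), ([121.2, 211.3], 51)]
[(0.68, [120.2, 196.7]), (0.93, [125.9, 204.6]), (0.35, [163.1, 272.7])]
[[531.6, 277.6], [530.2, 267.6], [528.1, 252.2], [527.1, 245.4], [525.9, 236.9], [524.6, 227.2]]
[[125.7, 175.3], [123.1, 182.8], [118.8, 194.9], [116.9, 200.3], [114.5, 207.2], [111.7, 215.2]]
```

View pics/end2.png

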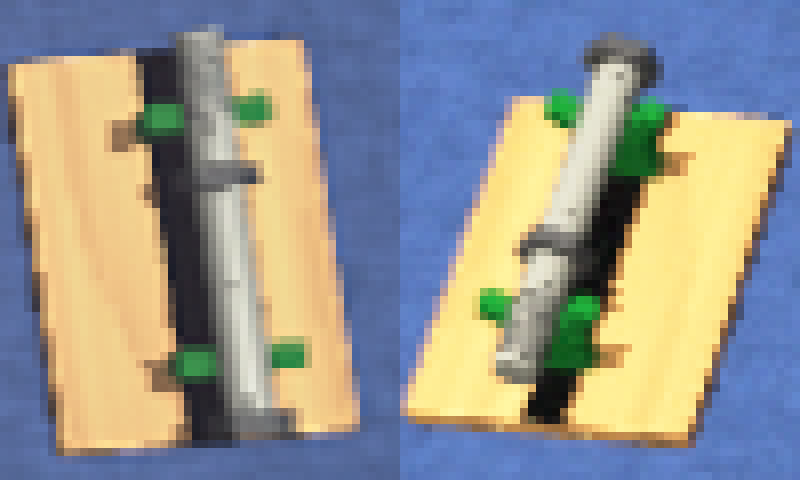

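In both views the spindle lies in both notches: in the top view its ends are at rows 226.5 and 277, and the supports at 237 and 267.5, so it is centred to about 1–2 mm. Handing in.

```bash
python3 -c "
from cell import arm
print(arm.sign_off())"
```

```text
the job is handed in; nothing more can be done
None
```

I set the pedal, spindle, cap and reflector onto their boards and handed the job in at about 37 s; the final images show all four in place and the hex key and driver where they lay, but sign-off returned no verdict.

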